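# Steady a rocking circuit-board holder with its levelling screws

### The arm

A 6-joint arm with a two-finger parallel gripper is mounted at the origin on the work surface. World frame = base frame: x ahead of the robot, y to its left, z up, the work surface at z = 0. Lengths are in mm, angles in rad, forces in N, time in s.
With the tool pointing down it reaches from about 325 to 900 mm from the base axis. Payload 6.1 kg.
Tool frame: the origin (TCP) lies between the finger pads; the fingertips stand 14 mm ahead of it and the grasp point (between the pads) lies 5 mm behind it (r.tip_reach is the distance from the TCP to the fingertips, in mm); z points along the fingers, y is the line along which they close (so a half turn about z gives the same grasp; the last joint's range is limited). The gripper opens to 87 mm and grips with 3 to 60 N. Pads are 19 mm wide; open, the fingers measure 117 mm over their backs; the gripper's body (75 mm by 190 mm) begins 51 mm behind the grasp point.
Start: joints at [1.174, 0.22, 1.526, -0, 1.395, -0.126], TCP at [167.188, 602.216, 236.538] pointing down, gripper open.
Joint ranges: [-2.98, 2.98], [-0.91, 2.08], [0.09, 2.57], [-1.24, 4.39], [0.2, 2.65], [-2.68, 2.68]. Speed limits (rad/s): [2.57, 2.57, 3.01, 3.14, 3.14, 3.14].

### API

Orientations are given as a unit quaternion [w, x, y, z].
In Python, from bench import r, cams, order gives the robot as it stands.
- The arm moves only by the shell command python3 -m pendant 'ROWS' [OPENING] [FORCE]. ROWS is JSON, a list of rows, each an object with "delta_pos": the shift along the world's x, y, z in cm, a list of three; "dr": the turn, a rotation vector about the world's x, y, z in degrees, a list of three. A call has 1 to 12 rows; each row shifts and turns the commanded pose from where the row before left it; what a row does not reach is not made up. A row lasts 1/10 s, in which the tool goes at most 50 mm and 8.59 degrees, less where a joint would pass 70% of its speed; a pose out of reach is approached as far as the arm can. A call with a gripper value outside its range is refused whole. OPENING is the closure, from 0 (fully open) to 1 (shut), set as the call begins (- or left out, the last holds). The fingers move at their own pace and stop on an object; FORCE is the grip in N (left out, the last holds). Time passes only in rows, so rows that do not move let the fingers close. It gives the time, the measured TCP pose, the force, the opening and the grip force at its end, in the units of the state.
- r.sense(): the state, without advancing time (a new reading comes with each control period).
- cams.camera(name): name is "scene" or "top" or "wrist"; returns the picture (420x560x3 uint8, red, green, blue); there is no depth.
- cams.camera_info(name): a dict with "K" (3x3 intrinsics, pixels), "pose" (4x4, takes a point from camera to world coordinates). Camera axes: x right, y down, z forward; pixel columns grow to the right and rows downward; lengths in mm; the calibration is good to about 2 mm. A picture is of the moment at which its call begins: read the wrist's pose just before it. camera_info takes no time and is no camera call; for the wrist camera it gives the pose at the moment of the call.
- order.hand_in(): hands the job in; it is judged then, once.
The state is a dict: "clock": time; "joints": joint angles; "joint_vel": joint speeds; "joint_torque": joint torques, N m; "tcp_pos": TCP position; "tool_rot": TCP orientation; "wrist_force": force on the tool from outside, world axes, zero at the start; "moment": the same for the moment, N m; "width": opening from 0.0 (shut) to 1.0 (fully open); "finger_force": force on a finger pad.
Only numpy, scipy, OpenCV 4.12 (cv2) and the standard library are available. Lean on these libraries where they do the work, as an engineer would, in place of code of your own. Each camera call takes 0.05 s, during which the arm holds its last target. There are 200 camera calls.

### The job

The circuit-board holder on the soldering table rocks because its two front levelling screws hang clear of the table. Turn both knobs until each screw's foot bears on the table with a light load, so that the holder no longer gives when a front corner is pressed, yet all three fixed feet still stand firmly on the table. Work gently: leave the holder where it stands, do not ram a screw foot hard against the table, and do not disturb the other things on the table.

Things in the scene. Friction and masses are not known exactly. Their poses are not given: they have to be found in the camera images.
- holder_top (a point): Grey cast base of the circuit-board holder, loose on the table, 2.4 kg. Point on top of the plate at its middle, 32 mm above the table; x points to the holder's rear (away from the screws), y to its left, z up. Plate 16 mm thick, T-shaped: front crossbar 50 mm (x) by 260 mm (y) centred at x = -100 mm; body 160 mm wide (y), from x = -75 to +110 mm.
- board_mid (a point): Middle of the upper face of the green circuit board, 90 by 126 mm, level, 98 mm above the table, clamped between two aluminium posts that stand on the base at x = 50, y = +-70 mm of the holder. Its parts rise up to 12 mm more. Fixed to the holder; axes as the holder's.
- screw_l: Left levelling screw: round black ribbed knob, 36 mm across, 24 mm tall, on the left end of the crossbar (x = -100, y = 105 mm of the holder). Origin at the knob's centre, 58 mm above the table, z up; the knob stays at that height, 14 mm clear of the plate but for a 20 mm neck. Clockwise seen from above drives its stem and foot down, steep thread, 16 mm a turn (2.55 mm per rad).
- screw_r: Right levelling screw, the same in every way, at x = -100, y = -105 mm of the holder. Each turns with about 0.05 N m and stays where it is left; the knob's own yaw does not matter. The foot under each starts hidden below the crossbar, about 0.8 to 4.4 mm clear of the table, another gap at every start and side. First touch is at least 2 rad before the end of its travel.
- tip_l (a point): Point on the top of the left knob's axis, 70 mm above the table: the place to press. While the screw foot hangs clear, pressing straight down with about 5 to 9 N tips the holder, and the knob sinks by about the gap until the foot touches and the force rises; under 4 N it stands firm. Pressed with 11 N it sinks by the gap and 1 to 1.5 mm more (feet, pad): under 2 mm in all once the foot is loaded.
- tip_r (a point): The same point on the right knob. Each screw foot is a springy rubber pad of 4 N per mm. About 1 to 5 N on it is a light load; 0.9 mm (a third of a radian) past first touch is best. With both driven about 1.6 mm past touch, the screws carry all the front's load and the front fixed foot lifts.
- foot_front: Fixed domed rubber foot, 24 mm across and 16 mm high, under the middle of the front crossbar (x = -100, y = 0 of the holder). Origin at the centre of its underside. Carries some 14 N at the start.
- foot_rear_l: Fixed rubber foot of the same size under the rear left of the base (x = 85, y = 50 mm of the holder); origin at the centre of its underside.
- foot_rear_r: Fixed rubber foot of the same size under the rear right of the base (x = 85, y = -50 mm of the holder); origin at the centre of its underside.
- station: Bystander: black soldering station box, 150 by 100 mm, 78 mm high; origin at the centre of its underside.
- spool: Bystander: grey metal wire spool standing on its flange, 56 mm across, 42 mm high; origin at the centre of its underside.
- driver: Bystander: screwdriver, 170 mm long, lying on the table.
- parts_tray: Bystander: grey divided parts tray, 120 by 160 mm, 35 mm high; origin at the centre of its underside.

How it is judged (in metres and radians):
At the end, for the whole second after the job is handed in: Both screw feet press on the table with 0.8 to 8 N each, each of the three fixed feet still carries more than 0.8 N, the holder is level within 0.7 degrees, at rest, and within 30 mm of where it stood (contact force between screw_l and table between 0.8 and 8 N and contact force between screw_r and table between 0.8 and 8 N and contact force between each of foot_front, foot_rear_l, foot_rear_r and table above 0.8 N and angle between holder_top's own z axis and vertical below 0.012 rad and distance of holder_top from where it was at the start of the episode below 0.03 m and linear speed of foot_front below 0.02 m/s); the robot touches nothing.
It fails at once if a screw foot is rammed against the table with more than 18 N (contact force between any of screw_l, screw_r and table above 18 N).
It fails at once if the holder is tipped by more than 7 degrees (angle between holder_top's own z axis and vertical above 0.12 rad).
It fails at once if the holder is pushed more than 40 mm away (distance of holder_top from where it was at the start of the episode above 0.04 m).
It fails at once if another thing on the table is moved by more than 20 mm (distance of any of station, spool, driver, parts_tray from where it was at the start of the episode above 0.02 m).
It also fails if it takes over 72 s, if anything falls off the work surface, if the arm or the gripper's body presses on something with over 40 N, if the wrist force passes 120 N, or if a joint passes its speed limit or range.

## Working session

There is one attempt and no reset: what is moved stays moved. The work goes in short steps, Python scripts to look and compute and a shell command to move; the robot and the scene stay as the last step left them, time stands still between calls to the robot, and variables do not carry over. Pictures are saved under pics/ and viewed, at most 10 in all, crops included, and the job is handed in when it is done.

```bash
ls; mkdir -p pics; python3 - <<'E'
from bench import r,cams
import cv2,numpy as np
s=r.sense();print(s)
for n in("top","scene"):
    im=cams.camera(n);cv2.imwrite(f"pics/{n}1.png",im[:,:,::-1]);i=cams.camera_info(n);print(n,np.round(i["K"],1).tolist(),np.round(i["pose"],3).tolist())
E
```

```text
pics
{'clock': 0.0, 'joints': array([ 1.17389869e+00,  2.21233096e-01,  1.52760314e+00,  1.12756561e-05,
        1.39469335e+00, -1.26107366e-01]), 'joint_vel': array([-0.00021867, -0.00131133,  0.00114069,  0.00189101,  0.00060061,
        0.00036566]), 'joint_torque': array([-7.14907856e-04, -4.94606531e+01, -3.87384546e+01,  6.98761898e-02,
        5.71010762e-02, -1.34050315e-04]), 'tcp_pos': array([166.9583743 , 601.67647703, 235.43712881]), 'tool_rot': array([-2.55741104e-04,  1.34982760e-01,  9.90847474e-01, -9.34107421e-04]), 'wrist_force': array([ 0.4523805 , -0.41234629,  0.07727363]), 'moment': array([ 0.03785299, -0.00416707,  0.01466079]), 'finger_force': 0.0, 'width': 1.003571279497218}
top [[419.1, 0.0, 280.7], [0.0, 419.1, 208.0], [0.0, 0.0, 1.0]] [[0.02, -0.996, 0.082, 460.078], [-1.0, -0.022, -0.02, 7.086], [0.022, -0.081, -0.996, 1104.388], [0.0, 0.0, 0.0, 1.0]]
scene [[523.9, 0.0, 281.8], [0.0, 523.9, 219.1], [0.0, 0.0, 1.0]] [[-0.824, 0.49, -0.286, 1004.583], [0.567, 0.699, -0.436, 679.837], [-0.014, -0.521, -0.853, 1362.707], [0.0, 0.0, 0.0, 1.0]]
```

View pics/top1.png

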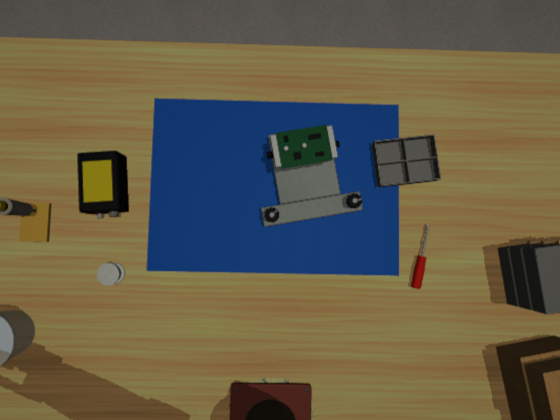

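View pics/scene1.png

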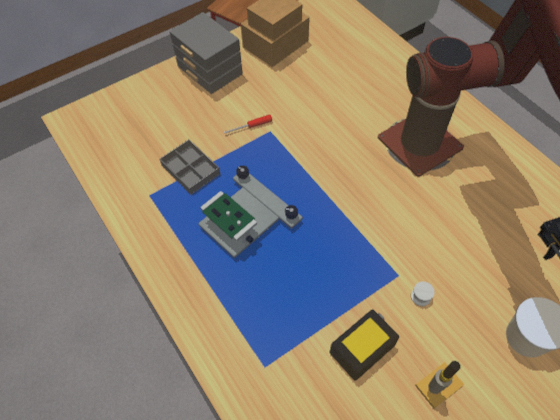

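Top view: the left knob is near (272,215) and the right one near (354,201). In the scene view they are near (291,212) and (243,172). I'll triangulate both.

```bash
cat > h.py <<'E'
from bench import r,cams
import cv2,numpy as np
def blob(im,c,w=12,th=60):
    x,y=c;p=im[y-w:y+w+1,x-w:x+w+1].max(2)<th
    n,l,st,ce=cv2.connectedComponentsWithStats(p.astype(np.uint8))
    k=1+np.argmax(st[1:,4]);s=st[k]
    return ce[k]+[x-w,y-w], s.tolist(), [s[0]+s[2]/2-.5+x-w, s[1]+s[3]/2-.5+y-w]
def ray(info,uv):
    d=np.linalg.inv(info["K"])@[uv[0],uv[1],1.];P=np.array(info["pose"]);return P[:3,3],P[:3,:3]@d
def plane(info,uv,z):
    o,d=ray(info,uv);return o+d*(z-o[2])/d[2]
def tri(rs):
    A=0;b=0
    for o,d in rs:
        d=d/np.linalg.norm(d);M=np.eye(3)-np.outer(d,d);A=A+M;b=b+M@o
    return np.linalg.solve(A,b)
E
python3 - <<'E'
from h import *
it,isc=cams.camera_info("top"),cams.camera_info("scene")
T=cv2.imread("pics/top1.png")[:,:,::-1];S=cv2.imread("pics/scene1.png")[:,:,::-1]
for n,a,b in(("L",(272,215),(291,212)),("R",(354,201),(243,172))):
    t,s=blob(T,a),blob(S,b);print(n,t,s)
    print(plane(it,t[0],62),plane(isc,s[0],58),tri([ray(it,t[0]),ray(isc,s[0])]))
a=T[175:240,240:380];b=S[150:240,220:320]
cv2.imwrite("pics/c.png",np.vstack([cv2.resize(a,(700,325),interpolation=0),cv2.resize(b,(700,270),interpolation=0)])[:,:,::-1])
E
```

```text
L (array([270.4248366 , 214.83660131]), [2, 4, 17, 15, 153], [np.float64(270.0), np.float64(214.0)]) (array([291.38636364, 212.78409091]), [7, 6, 11, 13, 88], [np.float64(291.0), np.float64(212.0)])
[527.69342209  10.94306315  62.        ] [532.19583491  11.46081703  58.        ] [529.39412992  10.03777875  53.32175513]
R (array([352.65030675, 200.6196319 ]), [3, 4, 17, 15, 163], [np.float64(353.0), np.float64(200.0)]) (array([242.52325581, 172.88372093]), [6, 6, 12, 13, 86], [np.float64(242.5), np.float64(172.0)])
[ 567.86356238 -194.46744008   62.        ] [ 572.19807081 -194.17370885   58.        ] [ 569.64801233 -197.0658534    52.41647698]
```

View pics/c.png

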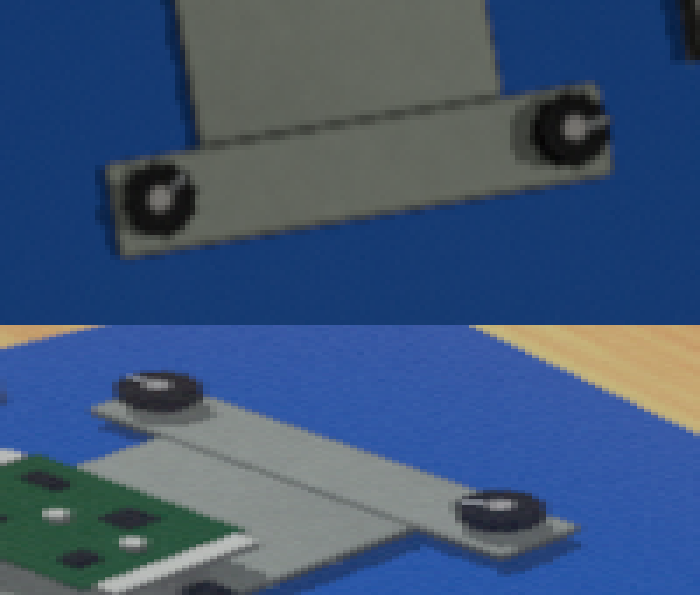

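```bash
python3 - <<'E'
from h import *
it,isc=cams.camera_info("top"),cams.camera_info("scene")
L=plane(it,(271.3,213.9),70);R=plane(it,(354.3,199.9),70);print(L,R,np.linalg.norm(L-R))
# scene caps from crop (sx=7, sy=3)
for n,t,c in(("L",(271.3,213.9),(499,497)),("R",(354.3,199.9),(152,382))):
    uv=(c[0]/7-.5+220,(c[1]-325)/3-.5+150);print(n,plane(isc,uv,70),tri([ray(it,t),ray(isc,uv)]))
d=(L-R)[:2];print("yaw of holder y",np.degrees(np.arctan2(d[1],d[0])))
from scipy.spatial.transform import Rotation as Ro
q=r.sense()["tool_rot"];print(Ro.from_quat(np.r_[q[1:],q[0]]).as_matrix().round(3))
i=cams.camera_info("wrist");print(np.round(i["pose"],2).tolist(),np.round(i["K"],1).tolist())
E
```

```text
[529.54094926   8.80180455  70.        ] [ 568.92905096 -197.03369407   70.        ] 209.5702150794443
L [ 5.26146715e+02 -2.62567993e-01  7.00000000e+01] [529.8720327    7.77152079  83.27410097]
R [ 570.54208785 -202.59347083   70.        ] [ 570.30733349 -197.92901343   74.00904014]
yaw of holder y 100.83300001077225
[[-0.964  0.268 -0.001]
 [ 0.268  0.964 -0.002]
 [ 0.    -0.002 -1.   ]]
[[0.27, 0.93, 0.24, 101.45], [0.96, -0.26, -0.07, 621.02], [-0.0, 0.25, -0.97, 384.88], [0.0, 0.0, 0.0, 1.0]] [[345.9, 0.0, 280.7], [0.0, 345.9, 207.6], [0.0, 0.0, 1.0]]
```

```bash
python3 -m pendant '[{"delta_pos":[2.6,-4.2,0],"dr":[0,0,2]},{"delta_pos":[2.6,-4.2,0],"dr":[0,0,2]},{"delta_pos":[2.6,-4.2,0],"dr":[0,0,2]},{"delta_pos":[2.6,-4.2,0],"dr":[0,0,2]},{"delta_pos":[2.6,-4.2,0],"dr":[0,0,2]},{"delta_pos":[2.6,-4.2,0],"dr":[0,0,2]},{"delta_pos":[2.6,-4.2,0],"dr":[0,0,2]},{"delta_pos":[2.6,-4.2,0],"dr":[0,0,2]},{"delta_pos":[2.6,-4.2,0],"dr":[0,0,2]},{"delta_pos":[2.6,-4.2,0],"dr":[0,0,2]},{"delta_pos":[2.6,-4.2,0],"dr":[0,0,2]},{"delta_pos":[2.6,-4.2,0],"dr":[0,0,2]}]' 1 20
python3 -m pendant '[{"delta_pos":[2.6,-4.2,-2],"dr":[0,0,2]},{"delta_pos":[2.5,-4.2,-2],"dr":[0,0,0]},{"delta_pos":[0,0,0],"dr":[0,0,0]},{"delta_pos":[0,0,0],"dr":[0,0,0]},{"delta_pos":[0,0,0],"dr":[0,0,0]}]'
python3 - <<'E'
from h import *
im=cams.camera("wrist");cv2.imwrite("pics/w1.png",im[:,:,::-1]);np.save("w1.npy",cams.camera_info("wrist")["pose"])
s=r.sense();print(s["tcp_pos"],s["joints"].round(3),s["wrist_force"],s["width"])
E
```

```text
clock: 1.3
tcp_pos: [479.7, 96.3, 236.4]
tool_rot: [0.0, -0.075, 0.997, 0.0]
wrist_force: [0.5, 1.1, 0.4]
width: 0.033
finger_force: 0.0
clock: 1.8
tcp_pos: [526.9, 19.7, 199.0]
tool_rot: [-0.0, -0.092, 0.996, 0.0]
wrist_force: [0.1, 0.3, -0.4]
width: 0.006
finger_force: 0.0
[527.06348629  20.05532301 199.34230224] [-0.112  0.016  1.821  0.     1.304 -1.867] [ 0.47894466 -0.24597757  1.03407629] 0.006350021102247348
```

View pics/w1.png

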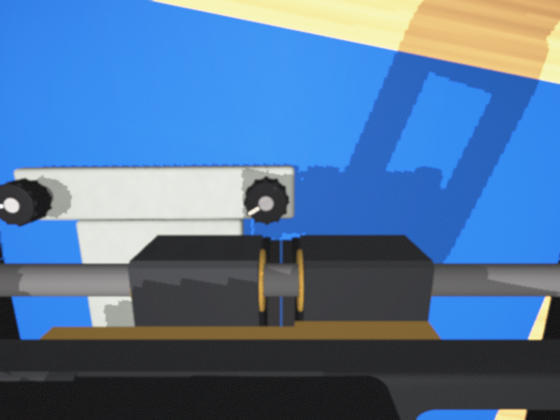

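The wrist view shows the left cap at (265.5,203) and the right cap at (11.5,205). The crossbar is parallel to the closing line.

```bash
python3 - <<'E'
from h import *
im=cv2.imread("pics/w1.png")
for c in((265,203),(11,205)):
    x,y=c;p=(im[y-14:y+15,max(x-11,0):x+12].min(2)>120).astype(np.uint8)
    n,l,st,ce=cv2.connectedComponentsWithStats(p);print(st[1:].tolist(),(ce[1:]+[max(x-11,0),y-14]).tolist())
i=dict(K=cams.camera_info("wrist")["K"],pose=np.load("w1.npy"))
L=plane(i,(265.5,203),70);R=plane(i,(11,205.5),70);print(L,R,np.linalg.norm(L-R),np.degrees(np.arctan2(*(L-R)[[1,0]])))
E
```

```text
[[0, 7, 20, 18, 202]] [[264.1782178217822, 204.07920792079207]]
[[0, 7, 20, 15, 216]] [[10.222222222222221, 205.09722222222223]]
[528.5176951    8.97571011  70.        ] [ 569.22206376 -198.17722376   70.        ] 211.11414836442336 101.11666599990977
```

```bash
cat > s.py <<'E'
from bench import r
import numpy as np
s=r.sense();print(round(s["clock"],2),s["tcp_pos"].round(2),s["wrist_force"].round(2),s["joints"][5].round(2))
E
python3 -m pendant '[{"delta_pos":[0.2,-1.1,-3.5],"dr":[0,0,0]},{"delta_pos":[0,0,-4],"dr":[0,0,0]},{"delta_pos":[0,0,-3],"dr":[0,0,0]},{"delta_pos":[0,0,0],"dr":[0,0,0]},{"delta_pos":[0,0,0],"dr":[0,0,0]},{"delta_pos":[0,0,0],"dr":[0,0,0]}]' >/dev/null; python3 s.py
P='python3 s.py'
python3 -m pendant '[{"delta_pos":[0,0,-0.2],"dr":[0,0,0]},{"delta_pos":[0,0,0],"dr":[0,0,0]}]' >/dev/null; $P
python3 -m pendant '[{"delta_pos":[0,0,-0.1],"dr":[0,0,0]},{"delta_pos":[0,0,0],"dr":[0,0,0]}]' >/dev/null; $P
python3 -m pendant '[{"delta_pos":[0,0,-0.1],"dr":[0,0,0]},{"delta_pos":[0,0,0],"dr":[0,0,0]}]' >/dev/null; $P
python3 -m pendant '[{"delta_pos":[0,0,-0.1],"dr":[0,0,0]},{"delta_pos":[0,0,0],"dr":[0,0,0]}]' >/dev/null; $P
python3 -m pendant '[{"delta_pos":[0,0,-0.1],"dr":[0,0,0]},{"delta_pos":[0,0,0],"dr":[0,0,0]}]' >/dev/null; $P
```

```text
2.45 [531.02   8.49  96.49] [-0.16 -0.32  0.55] -1.89
2.65 [530.25   8.06  93.29] [ 0.01 -0.    1.25] -1.89
2.85 [529.37   8.01  91.08] [-0.23 -0.09 -0.26] -1.89
3.05 [529.11   8.01  89.63] [-0.46 -1.09 -0.48] -1.89
3.25 [529.11   8.02  88.6 ] [0.45 0.1  0.4 ] -1.89
3.45 [529.12   8.03  87.65] [ 0.09 -0.19  0.65] -1.89
```

```bash
P='python3 s.py'
python3 -m pendant '[{"delta_pos":[0,0.05,-0.3],"dr":[0,0,0]},{"delta_pos":[0,0,0],"dr":[0,0,0]},{"delta_pos":[0,0,0],"dr":[0,0,0]},{"delta_pos":[0,0,0],"dr":[0,0,0]}]' >/dev/null; $P
python3 -m pendant '[{"delta_pos":[0,0,-0.05],"dr":[0,0,0]},{"delta_pos":[0,0,0],"dr":[0,0,0]}]' >/dev/null; $P
python3 -m pendant '[{"delta_pos":[0,0,-0.05],"dr":[0,0,0]},{"delta_pos":[0,0,0],"dr":[0,0,0]}]' >/dev/null; $P
python3 -m pendant '[{"delta_pos":[0,0,-0.05],"dr":[0,0,0]},{"delta_pos":[0,0,0],"dr":[0,0,0]}]' >/dev/null; $P
python3 -m pendant '[{"delta_pos":[0,0,-0.05],"dr":[0,0,0]},{"delta_pos":[0,0,0],"dr":[0,0,0]}]' >/dev/null; $P
python3 -m pendant '[{"delta_pos":[0,0,-0.05],"dr":[0,0,0]},{"delta_pos":[0,0,0],"dr":[0,0,0]}]' >/dev/null; $P
```

```text
3.85 [529.24   8.54  84.83] [-0.14 -0.68  0.18] -1.89
4.05 [529.25   8.55  84.33] [ 0.05 -0.71  0.23] -1.89
4.25 [529.34   8.54  83.88] [ 0.79 -0.25 -0.46] -1.89
4.45 [529.33   8.62  83.62] [-2.07  0.11  3.29] -1.89
4.65 [529.32   8.75  83.35] [-2.18  1.77  6.47] -1.89
4.85 [529.22   8.94  82.96] [-3.21  1.73  7.32] -1.89
```

```bash
P='python3 s.py'
python3 -m pendant '[{"delta_pos":[0,0,-0.05],"dr":[0,0,0]},{"delta_pos":[0,0,0],"dr":[0,0,0]}]' >/dev/null; $P
python3 -m pendant '[{"delta_pos":[0,0,-0.05],"dr":[0,0,0]},{"delta_pos":[0,0,0],"dr":[0,0,0]}]' >/dev/null; $P
python3 -m pendant '[{"delta_pos":[0,0,-0.05],"dr":[0,0,0]},{"delta_pos":[0,0,0],"dr":[0,0,0]}]' >/dev/null; $P
python3 -m pendant '[{"delta_pos":[0,0,-0.05],"dr":[0,0,0]},{"delta_pos":[0,0,0],"dr":[0,0,0]}]' >/dev/null; $P
python3 -m pendant '[{"delta_pos":[0,0,-0.05],"dr":[0,0,0]},{"delta_pos":[0,0,0],"dr":[0,0,0]}]' >/dev/null; $P
```

```text
5.05 [529.13   9.13  82.5 ] [-3.49  3.05  9.21] -1.89
5.25 [529.    9.4  82. ] [-4.13  4.23  9.08] -1.89
5.45 [528.89   9.63  81.55] [-5.14  5.3   9.11] -1.89
5.65 [528.76   9.85  81.03] [-5.6   5.68 10.01] -1.89
5.85 [528.83   9.91  80.57] [-5.22  5.54  9.06] -1.89
```

```bash
P='python3 s.py'
python3 -m pendant '[{"delta_pos":[0,0,-0.05],"dr":[0,0,0]},{"delta_pos":[0,0,0],"dr":[0,0,0]}]' >/dev/null; $P
python3 -m pendant '[{"delta_pos":[0,0,-0.05],"dr":[0,0,0]},{"delta_pos":[0,0,0],"dr":[0,0,0]}]' >/dev/null; $P
python3 -m pendant '[{"delta_pos":[0,0,-0.05],"dr":[0,0,0]},{"delta_pos":[0,0,0],"dr":[0,0,0]}]' >/dev/null; $P
python3 -m pendant '[{"delta_pos":[0,0,-0.05],"dr":[0,0,0]},{"delta_pos":[0,0,0],"dr":[0,0,0]}]' >/dev/null; $P
```

```text
6.05 [528.93   9.96  80.14] [-5.26  6.13 10.48] -1.89
6.25 [528.89  10.04  79.72] [-5.84  5.56 10.95] -1.89
6.45 [528.84  10.2   79.4 ] [-7.2   6.32 13.05] -1.89
6.65 [528.81  10.36  79.09] [-7.58  7.73 15.62] -1.89
```

```bash
P='python3 s.py'
python3 -m pendant '[{"delta_pos":[0,0,1.5],"dr":[0,0,0]},{"delta_pos":[0,0,1.5],"dr":[0,0,0]},{"delta_pos":[0,0,0],"dr":[0,0,0]}]' >/dev/null; $P
python3 -m pendant '[{"delta_pos":[0,0.05,0],"dr":[0,0,0]},{"delta_pos":[0,0,0],"dr":[0,0,0]},{"delta_pos":[0,0,0],"dr":[0,0,0]},{"delta_pos":[0,0,0],"dr":[0,0,0]},{"delta_pos":[0,0,0],"dr":[0,0,0]},{"delta_pos":[0,0,0],"dr":[0,0,0]},{"delta_pos":[0,0,0],"dr":[0,0,0]}]' 0 ; $P
python3 -m pendant '[{"delta_pos":[0,0,-2.5],"dr":[0,0,0]},{"delta_pos":[0,0,-1.5],"dr":[0,0,0]},{"delta_pos":[0,0,-1],"dr":[0,0,0]},{"delta_pos":[0,0,0],"dr":[0,0,0]},{"delta_pos":[0,0,0],"dr":[0,0,0]},{"delta_pos":[0,0,0],"dr":[0,0,0]}]' ; $P
```

```text
6.95 [531.51   8.06 110.83] [ 0.38 -0.61 -0.31] -1.89
clock: 7.65
tcp_pos: [529.2, 9.1, 107.8]
tool_rot: [-0.0, -0.091, 0.996, 0.0]
wrist_force: [0.6, 0.5, -0.3]
width: 0.556
finger_force: 0.0
7.65 [529.23   9.05 107.76] [ 0.56  0.5  -0.32] -1.89
clock: 8.25
tcp_pos: [530.0, 9.0, 58.7]
tool_rot: [0.001, -0.091, 0.996, -0.0]
wrist_force: [-0.4, 0.8, 1.4]
width: 0.989
finger_force: 0.0
8.25 [529.97   8.95  58.66] [-0.42  0.82  1.38] -1.89
```

```bash
P='python3 s.py'
python3 -m pendant '[{"delta_pos":[0,0,0],"dr":[0,0,0]},{"delta_pos":[0,0,0],"dr":[0,0,0]},{"delta_pos":[0,0,0],"dr":[0,0,0]},{"delta_pos":[0,0,0],"dr":[0,0,0]},{"delta_pos":[0,0,0],"dr":[0,0,0]},{"delta_pos":[0,0,0],"dr":[0,0,0]},{"delta_pos":[0,0,0],"dr":[0,0,0]},{"delta_pos":[0,0,0],"dr":[0,0,0]},{"delta_pos":[0,0,0],"dr":[0,0,0]},{"delta_pos":[0,0,0],"dr":[0,0,0]}]' 1 12; $P
```

```text
clock: 9.25
tcp_pos: [529.6, 9.0, 57.9]
tool_rot: [0.0, -0.091, 0.996, -0.0]
wrist_force: [2.1, -1.2, -2.1]
width: 0.41
finger_force: 12.0
9.25 [529.59   8.97  57.89] [ 2.14 -1.21 -2.13] -1.89
```

```bash
P='python3 s.py'
python3 -m pendant '[{"delta_pos":[0,0,0],"dr":[0,0,-6]},{"delta_pos":[0,0,0],"dr":[0,0,-8]},{"delta_pos":[0,0,0],"dr":[0,0,-8]},{"delta_pos":[0,0,0],"dr":[0,0,-8]},{"delta_pos":[0,0,0],"dr":[0,0,-8]},{"delta_pos":[0,0,0],"dr":[0,0,-8]}]'; $P
python3 -m pendant '[{"delta_pos":[0,0,0],"dr":[0,0,-8]},{"delta_pos":[0,0,0],"dr":[0,0,-8]},{"delta_pos":[0,0,0],"dr":[0,0,-8]},{"delta_pos":[0,0,0],"dr":[0,0,-8]},{"delta_pos":[0,0,0],"dr":[0,0,-8]},{"delta_pos":[0,0,0],"dr":[0,0,-4]},{"delta_pos":[0,0,0],"dr":[0,0,0]},{"delta_pos":[0,0,0],"dr":[0,0,0]},{"delta_pos":[0,0,0],"dr":[0,0,0]}]'; $P
```

```text
clock: 9.85
tcp_pos: [529.6, 8.8, 57.9]
tool_rot: [0.0, 0.308, 0.952, -0.0]
wrist_force: [1.4, -1.8, -2.2]
width: 0.41
finger_force: 12.0
9.85 [529.55   8.76  57.89] [ 1.4  -1.82 -2.17] -1.08
clock: 10.75
tcp_pos: [529.4, 8.7, 57.9]
tool_rot: [0.0, 0.639, 0.769, -0.0]
wrist_force: [1.7, -4.1, -2.1]
width: 0.411
finger_force: 12.0
10.75 [529.37   8.68  57.89] [ 1.7  -4.14 -2.14] -0.32
```

```bash
P='python3 s.py'
python3 -m pendant '[{"delta_pos":[0,0,0],"dr":[0,0,0]},{"delta_pos":[0,0,0],"dr":[0,0,0]},{"delta_pos":[0,0,0],"dr":[0,0,0]},{"delta_pos":[0,0,2],"dr":[0,0,0]},{"delta_pos":[0,0,2],"dr":[0,0,0]},{"delta_pos":[0,0,0],"dr":[0,0,0]}]' 0 >/dev/null; $P
python3 -m pendant '[{"delta_pos":[0,0,0],"dr":[0,0,0]},{"delta_pos":[0,0,0],"dr":[0,0,0]},{"delta_pos":[0,0,0],"dr":[0,0,0]},{"delta_pos":[0,0,0],"dr":[0,0,0]},{"delta_pos":[0,0,0],"dr":[0,0,0]},{"delta_pos":[0,0,0],"dr":[0,0,0]},{"delta_pos":[0,0,0],"dr":[0,0,0]},{"delta_pos":[0,0,-1],"dr":[0,0,0]},{"delta_pos":[0,0,-0.2],"dr":[0,0,0]},{"delta_pos":[0,0,0],"dr":[0,0,0]},{"delta_pos":[0,0,0],"dr":[0,0,0]},{"delta_pos":[0,0,0],"dr":[0,0,0]}]' 1 20; $P
```

```text
11.35 [531.36   9.11 100.6 ] [ 0.72 -0.64  0.23] -0.32
clock: 12.55
tcp_pos: [529.4, 9.0, 86.0]
tool_rot: [0.0, 0.64, 0.769, 0.0]
wrist_force: [-0.2, 0.6, 1.4]
width: 0.021
finger_force: 0.0
12.55 [529.4    9.02  85.96] [-0.24  0.6   1.39] -0.31
```

```bash
P='python3 s.py'
python3 -m pendant '[{"delta_pos":[0,0,-0.15],"dr":[0,0,0]},{"delta_pos":[0,0,0],"dr":[0,0,0]},{"delta_pos":[0,0,0],"dr":[0,0,0]}]' >/dev/null; $P
python3 -m pendant '[{"delta_pos":[0,0,-0.05],"dr":[0,0,0]},{"delta_pos":[0,0,0],"dr":[0,0,0]}]' >/dev/null; $P
python3 -m pendant '[{"delta_pos":[0,0,-0.05],"dr":[0,0,0]},{"delta_pos":[0,0,0],"dr":[0,0,0]}]' >/dev/null; $P
python3 -m pendant '[{"delta_pos":[0,0,-0.05],"dr":[0,0,0]},{"delta_pos":[0,0,0],"dr":[0,0,0]}]' >/dev/null; $P
python3 -m pendant '[{"delta_pos":[0,0,-0.05],"dr":[0,0,0]},{"delta_pos":[0,0,0],"dr":[0,0,0]}]' >/dev/null; $P
python3 -m pendant '[{"delta_pos":[0,0,-0.05],"dr":[0,0,0]},{"delta_pos":[0,0,0],"dr":[0,0,0]}]' >/dev/null; $P
python3 -m pendant '[{"delta_pos":[0,0,-0.05],"dr":[0,0,0]},{"delta_pos":[0,0,0],"dr":[0,0,0]}]' >/dev/null; $P
```

```text
12.85 [529.24   9.04  84.35] [-0.48 -0.64 -0.36] -0.31
13.05 [529.35   9.01  83.9 ] [ 1.27 -0.54 -0.09] -0.31
13.25 [529.37   9.13  83.71] [-1.29  0.84  4.  ] -0.31
13.45 [529.37   9.21  83.48] [-1.95  2.36  7.27] -0.31
13.65 [529.34   9.29  83.24] [-4.48  1.59  8.53] -0.31
13.85 [529.28   9.46  82.97] [-3.89  1.9  12.46] -0.31
14.05 [529.24   9.58  82.66] [-5.63  2.73 14.14] -0.31
```

```bash
P='python3 s.py'
cat > avg.py <<'E'
from bench import r,cams
import numpy as np
F=[]
for k in range(6): F.append(r.sense()["wrist_force"]);cams.camera("top")
s=r.sense();print(round(s["clock"],2),s["tcp_pos"].round(2),"F",np.mean(F,0).round(2),np.std(F,0).round(2),s["width"].round(3))
E
python3 -m pendant '[{"delta_pos":[0,0,1.5],"dr":[0,0,0]},{"delta_pos":[0,0,1.0],"dr":[0,0,0]},{"delta_pos":[0,0,0],"dr":[0,0,0]}]' >/dev/null; $P
python3 -m pendant '[{"delta_pos":[0,0,0],"dr":[0,0,8]},{"delta_pos":[0,0,0],"dr":[0,0,8]},{"delta_pos":[0,0,0],"dr":[0,0,8]},{"delta_pos":[0,0,0],"dr":[0,0,8]},{"delta_pos":[0,0,0],"dr":[0,0,8]},{"delta_pos":[0,0,0],"dr":[0,0,0]},{"delta_pos":[0,0,0],"dr":[0,0,0]}]' 0 >/dev/null; $P
python3 -m pendant '[{"delta_pos":[0,0,-2.5],"dr":[0,0,0]},{"delta_pos":[0,0,-1.5],"dr":[0,0,0]},{"delta_pos":[0,0,-0.7],"dr":[0,0,0]},{"delta_pos":[0,0,0],"dr":[0,0,0]},{"delta_pos":[0,0,0],"dr":[0,0,0]},{"delta_pos":[0,0,0],"dr":[0,0,0]}]' ; python3 avg.py
```

```text
14.35 [530.91   8.74 108.53] [0.29 0.29 0.35] -0.31
15.05 [529.18   8.99 106.17] [ 0.41 -0.2   0.09] -1.01
clock: 15.65
tcp_pos: [530.0, 9.0, 60.2]
tool_rot: [0.001, 0.338, 0.941, 0.0]
wrist_force: [0.5, 0.6, -0.3]
width: 0.99
finger_force: 0.0Traceback (most recent call last):
  File "avg.py", line 5, in <module>
    s=r.sense();print(round(s["clock"],2),s["tcp_pos"].round(2),"F",np.mean(F,0).round(2),np.std(F,0).round(2),s["width"].round(3))
                                                                                                               ^^^^^^^^^^^^^^^^
AttributeError: 'float' object has no attribute 'round'
```

```bash
sed -i 's/s\["width"\].round(3)/s["width"]/' avg.py
python3 -m pendant '[{"delta_pos":[0,0,-0.1],"dr":[0,0,0]},{"delta_pos":[0,0,0],"dr":[0,0,0]},{"delta_pos":[0,0,0],"dr":[0,0,0]},{"delta_pos":[0,0,0],"dr":[0,0,0]},{"delta_pos":[0,0,0],"dr":[0,0,0]},{"delta_pos":[0,0,0],"dr":[0,0,0]},{"delta_pos":[0,0,0],"dr":[0,0,0]},{"delta_pos":[0,0,0],"dr":[0,0,0]},{"delta_pos":[0,0,0],"dr":[0,0,0]},{"delta_pos":[0,0,0],"dr":[0,0,0]}]' 1 12 >/dev/null; python3 avg.py
python3 -m pendant '[{"delta_pos":[0,0,0],"dr":[0,0,-5]},{"delta_pos":[0,0,0],"dr":[0,0,-3]},{"delta_pos":[0,0,0],"dr":[0,0,0]},{"delta_pos":[0,0,0],"dr":[0,0,0]}]' >/dev/null; python3 avg.py
python3 -m pendant '[{"delta_pos":[0,0,0],"dr":[0,0,-4]},{"delta_pos":[0,0,0],"dr":[0,0,-4]},{"delta_pos":[0,0,0],"dr":[0,0,0]},{"delta_pos":[0,0,0],"dr":[0,0,0]}]' >/dev/null; python3 avg.py
```

```text
17.25 [529.24   9.04  58.33] F [-0.59 -0.25 -0.03] [0.53 0.31 0.24] 0.4088406685914576
17.95 [529.27   9.02  58.37] F [-0.5  -0.47  0.7 ] [0.32 0.32 0.39] 0.41109227186642305
18.65 [529.32   9.04  58.42] F [-0.41 -0.29  1.42] [0.28 0.3  0.6 ] 0.4080709830984679
```

```bash
P='python3 s.py'
python3 -m pendant '[{"delta_pos":[0,0,0],"dr":[0,0,0]},{"delta_pos":[0,0,0],"dr":[0,0,0]},{"delta_pos":[0,0,0],"dr":[0,0,0]},{"delta_pos":[0,0,2],"dr":[0,0,0]},{"delta_pos":[0,0,3],"dr":[0,0,0]},{"delta_pos":[0,0,0],"dr":[0,0,0]}]' 0 >/dev/null; $P
python3 -m pendant '[{"delta_pos":[0.5,-2.65,0],"dr":[0,0,7]},{"delta_pos":[0.5,-3,0],"dr":[0,0,7]},{"delta_pos":[0.5,-3,0],"dr":[0,0,7]},{"delta_pos":[0.5,-3,0],"dr":[0,0,7]},{"delta_pos":[0.5,-3,0],"dr":[0,0,7]},{"delta_pos":[0.5,-3,0],"dr":[0,0,7]},{"delta_pos":[0.5,-2,0],"dr":[0,0,7]},{"delta_pos":[0.5,-1,0],"dr":[0,0,6]},{"delta_pos":[0,0,-1],"dr":[0,0,0]},{"delta_pos":[0,0,-1],"dr":[0,0,0]},{"delta_pos":[0,0,0],"dr":[0,0,0]},{"delta_pos":[0,0,0],"dr":[0,0,0]}]' 1 20 >/dev/null
python3 - <<'E'
from h import *
i=cams.camera_info("wrist");im=cams.camera("wrist");cv2.imwrite("pics/w2.png",im[:,:,::-1]);np.save("w2.npy",i["pose"])
E
$P
```

```text
19.25 [532.28   8.7  112.43] [ 0.67 -0.7   0.09] -0.73
20.5 [ 568.92 -196.55   87.89] [-0.06 -0.42 -0.01] -2.03
```

View pics/w2.png

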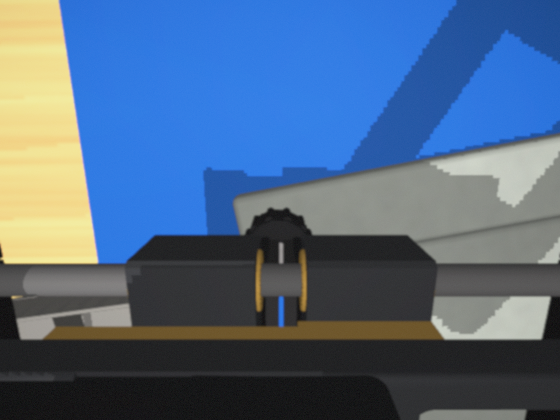

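The knob lies centred under the closed fingers, around column 280, and the holder's corner is where expected. I'll press the right knob now.

```bash
P='python3 s.py'
python3 -m pendant '[{"delta_pos":[0,-0.05,-0.3],"dr":[0,0,0]},{"delta_pos":[0,0,0],"dr":[0,0,0]},{"delta_pos":[0,0,0],"dr":[0,0,0]},{"delta_pos":[0,0,0],"dr":[0,0,0]}]' >/dev/null; $P
python3 -m pendant '[{"delta_pos":[0,0,-0.05],"dr":[0,0,0]},{"delta_pos":[0,0,0],"dr":[0,0,0]}]' >/dev/null; $P
python3 -m pendant '[{"delta_pos":[0,0,-0.05],"dr":[0,0,0]},{"delta_pos":[0,0,0],"dr":[0,0,0]}]' >/dev/null; $P
python3 -m pendant '[{"delta_pos":[0,0,-0.05],"dr":[0,0,0]},{"delta_pos":[0,0,0],"dr":[0,0,0]}]' >/dev/null; $P
python3 -m pendant '[{"delta_pos":[0,0,-0.05],"dr":[0,0,0]},{"delta_pos":[0,0,0],"dr":[0,0,0]}]' >/dev/null; $P
python3 -m pendant '[{"delta_pos":[0,0,-0.05],"dr":[0,0,0]},{"delta_pos":[0,0,0],"dr":[0,0,0]}]' >/dev/null; $P
python3 -m pendant '[{"delta_pos":[0,0,-0.05],"dr":[0,0,0]},{"delta_pos":[0,0,0],"dr":[0,0,0]}]' >/dev/null; $P
```

```text
20.9 [ 569.39 -197.98   85.6 ] [ 0.08  0.2  -0.5 ] -2.03
21.1 [ 569.25 -197.98   84.85] [-0.36  0.18  0.01] -2.03
21.3 [ 569.2  -197.96   84.25] [ 0.64 -0.32 -0.98] -2.03
21.5 [ 569.26 -197.98   83.81] [-0.95 -0.11 -0.88] -2.03
21.7 [ 569.31 -198.09   83.61] [-0.82 -0.25  1.99] -2.03
21.9 [ 569.34 -198.24   83.27] [-1.85 -0.83  3.94] -2.03
22.1 [ 569.34 -198.43   82.9 ] [-2.86 -1.62  5.43] -2.03
```

```bash
P='python3 s.py'
python3 -m pendant '[{"delta_pos":[0,0,-0.05],"dr":[0,0,0]},{"delta_pos":[0,0,0],"dr":[0,0,0]}]' >/dev/null; $P
python3 -m pendant '[{"delta_pos":[0,0,-0.05],"dr":[0,0,0]},{"delta_pos":[0,0,0],"dr":[0,0,0]}]' >/dev/null; $P
python3 -m pendant '[{"delta_pos":[0,0,-0.05],"dr":[0,0,0]},{"delta_pos":[0,0,0],"dr":[0,0,0]}]' >/dev/null; $P
python3 -m pendant '[{"delta_pos":[0,0,-0.05],"dr":[0,0,0]},{"delta_pos":[0,0,0],"dr":[0,0,0]}]' >/dev/null; $P
python3 -m pendant '[{"delta_pos":[0,0,-0.05],"dr":[0,0,0]},{"delta_pos":[0,0,0],"dr":[0,0,0]}]' >/dev/null; $P
```

```text
22.3 [ 569.33 -198.63   82.55] [-3.18 -2.01  6.29] -2.03
22.5 [ 569.32 -198.86   82.17] [-4.29 -2.92  5.91] -2.03
22.7 [ 569.32 -199.07   81.78] [-4.39 -2.3   6.74] -2.03
22.9 [ 569.31 -199.31   81.4 ] [-4.18 -2.83  7.69] -2.03
23.1 [ 569.33 -199.52   81.08] [-4.54 -2.64  7.14] -2.03
```

```bash
P='python3 s.py'
python3 -m pendant '[{"delta_pos":[0,0,-0.05],"dr":[0,0,0]},{"delta_pos":[0,0,0],"dr":[0,0,0]}]' >/dev/null; $P
python3 -m pendant '[{"delta_pos":[0,0,-0.05],"dr":[0,0,0]},{"delta_pos":[0,0,0],"dr":[0,0,0]}]' >/dev/null; $P
python3 -m pendant '[{"delta_pos":[0,0,-0.05],"dr":[0,0,0]},{"delta_pos":[0,0,0],"dr":[0,0,0]}]' >/dev/null; $P
python3 -m pendant '[{"delta_pos":[0,0,-0.05],"dr":[0,0,0]},{"delta_pos":[0,0,0],"dr":[0,0,0]}]' >/dev/null; $P
```

```text
23.3 [ 569.35 -199.69   80.78] [-4.85 -3.84 10.11] -2.03
23.5 [ 569.36 -199.87   80.49] [-5.67 -3.35 11.28] -2.03
23.7 [ 569.37 -200.04   80.21] [-6.49 -4.91 12.6 ] -2.03
23.9 [ 569.39 -200.2    79.92] [-6.29 -4.63 14.1 ] -2.03
```

```bash
P='python3 s.py'
python3 -m pendant '[{"delta_pos":[0,0,1.5],"dr":[0,0,0]},{"delta_pos":[0,0,1.4],"dr":[0,0,0]},{"delta_pos":[0,0,0],"dr":[0,0,0]}]' >/dev/null; $P
python3 -m pendant '[{"delta_pos":[0,0.03,0],"dr":[0,0,0]},{"delta_pos":[0,0,0],"dr":[0,0,0]},{"delta_pos":[0,0,0],"dr":[0,0,0]},{"delta_pos":[0,0,0],"dr":[0,0,0]},{"delta_pos":[0,0,0],"dr":[0,0,0]},{"delta_pos":[0,0,0],"dr":[0,0,0]},{"delta_pos":[0,0,0],"dr":[0,0,0]}]' 0 >/dev/null; $P
python3 -m pendant '[{"delta_pos":[0,0,-2.5],"dr":[0,0,0]},{"delta_pos":[0,0,-1.5],"dr":[0,0,0]},{"delta_pos":[0,0,-0.7],"dr":[0,0,0]},{"delta_pos":[0,0,0],"dr":[0,0,0]},{"delta_pos":[0,0,0],"dr":[0,0,0]},{"delta_pos":[0,0,0],"dr":[0,0,0]}]' >/dev/null; $P
python3 -m pendant '[{"delta_pos":[0,0,0],"dr":[0,0,0]},{"delta_pos":[0,0,0],"dr":[0,0,0]},{"delta_pos":[0,0,0],"dr":[0,0,0]},{"delta_pos":[0,0,0],"dr":[0,0,0]},{"delta_pos":[0,0,0],"dr":[0,0,0]},{"delta_pos":[0,0,0],"dr":[0,0,0]},{"delta_pos":[0,0,0],"dr":[0,0,0]},{"delta_pos":[0,0,0],"dr":[0,0,0]},{"delta_pos":[0,0,0],"dr":[0,0,0]},{"delta_pos":[0,0,0],"dr":[0,0,0]}]' 1 12 >/dev/null; python3 avg.py
```

```text
24.2 [ 571.1  -198.44  109.66] [-0.46 -0.55  0.74] -2.03
24.9 [ 569.23 -197.66  106.75] [ 0.55 -0.34  0.8 ] -2.03
25.5 [ 569.95 -198.     60.8 ] [ 0.01 -0.96 -0.12] -2.03
26.8 [ 569.24 -197.59   59.81] F [ 0.2   0.37 -0.01] [0.26 0.21 0.14] 0.41188870926542837
```

Gripped cleanly. I'll turn 40° first, then continue in 8° steps while watching Fz.

```bash
python3 -m pendant '[{"delta_pos":[0,0,0],"dr":[0,0,-8]},{"delta_pos":[0,0,0],"dr":[0,0,-8]},{"delta_pos":[0,0,0],"dr":[0,0,-8]},{"delta_pos":[0,0,0],"dr":[0,0,-8]},{"delta_pos":[0,0,0],"dr":[0,0,-8]},{"delta_pos":[0,0,0],"dr":[0,0,0]},{"delta_pos":[0,0,0],"dr":[0,0,0]}]' >/dev/null; python3 avg.py
python3 -m pendant '[{"delta_pos":[0,0,0],"dr":[0,0,-8]},{"delta_pos":[0,0,0],"dr":[0,0,0]},{"delta_pos":[0,0,0],"dr":[0,0,0]}]' >/dev/null; python3 avg.py
python3 -m pendant '[{"delta_pos":[0,0,0],"dr":[0,0,-8]},{"delta_pos":[0,0,0],"dr":[0,0,0]},{"delta_pos":[0,0,0],"dr":[0,0,0]}]' >/dev/null; python3 avg.py
```

```text
27.8 [ 568.91 -198.51   59.91] F [-2.76 -5.06  0.58] [0.41 0.57 0.44] 0.4067001747759359
28.4 [ 568.75 -198.64   59.91] F [-3.84 -5.49  0.94] [0.42 0.32 0.17] 0.40711314101609675
29.0 [ 568.6  -198.8    59.93] F [-4.42 -5.57  1.16] [0.52 0.37 0.54] 0.4110793245211434
```

```bash
python3 -m pendant '[{"delta_pos":[-0.06,-0.1,0],"dr":[0,0,0]},{"delta_pos":[0,0,0],"dr":[0,0,0]},{"delta_pos":[0,0,0],"dr":[0,0,0]}]' >/dev/null; python3 avg.py
python3 -m pendant '[{"delta_pos":[0,0,0],"dr":[0,0,-8]},{"delta_pos":[0,0,0],"dr":[0,0,0]},{"delta_pos":[0,0,0],"dr":[0,0,0]}]' >/dev/null; python3 avg.py
python3 -m pendant '[{"delta_pos":[0,0,0],"dr":[0,0,-8]},{"delta_pos":[0,0,0],"dr":[0,0,0]},{"delta_pos":[0,0,0],"dr":[0,0,0]}]' >/dev/null; python3 avg.py
```

```text
29.6 [ 568.57 -198.84   59.88] F [-2.78 -4.22  1.19] [0.44 0.7  0.54] 0.40924670047468437
30.2 [ 568.35 -198.98   59.86] F [-3.74 -4.7   1.69] [0.22 0.31 0.25] 0.409908868237635
30.8 [ 568.19 -199.04   59.91] F [-5.18 -4.37  2.65] [0.48 0.3  0.35] 0.41083649006021383
```

```bash
P='python3 s.py'
python3 -m pendant '[{"delta_pos":[0,0,0],"dr":[0,0,0]},{"delta_pos":[0,0,0],"dr":[0,0,0]},{"delta_pos":[0,0,0],"dr":[0,0,0]},{"delta_pos":[0,0,2],"dr":[0,0,0]},{"delta_pos":[0,0,2],"dr":[0,0,0]},{"delta_pos":[0,0,0],"dr":[0,0,0]}]' 0 >/dev/null; $P
python3 -m pendant '[{"delta_pos":[0,0,0],"dr":[0,0,0]},{"delta_pos":[0,0,0],"dr":[0,0,0]},{"delta_pos":[0,0,0],"dr":[0,0,0]},{"delta_pos":[0,0,0],"dr":[0,0,0]},{"delta_pos":[0,0,0],"dr":[0,0,0]},{"delta_pos":[0,0,0],"dr":[0,0,0]},{"delta_pos":[0,0,0],"dr":[0,0,0]},{"delta_pos":[0,0,-1.2],"dr":[0,0,0]},{"delta_pos":[0,0,-0.3],"dr":[0,0,0]},{"delta_pos":[0,0,0],"dr":[0,0,0]},{"delta_pos":[0,0,0],"dr":[0,0,0]},{"delta_pos":[0,0,0],"dr":[0,0,0]}]' 1 20 >/dev/null; $P
python3 -m pendant '[{"delta_pos":[0,0,-0.05],"dr":[0,0,0]},{"delta_pos":[0,0,0],"dr":[0,0,0]}]' >/dev/null; $P
python3 -m pendant '[{"delta_pos":[0,0,-0.05],"dr":[0,0,0]},{"delta_pos":[0,0,0],"dr":[0,0,0]}]' >/dev/null; $P
python3 -m pendant '[{"delta_pos":[0,0,-0.05],"dr":[0,0,0]},{"delta_pos":[0,0,0],"dr":[0,0,0]}]' >/dev/null; $P
python3 -m pendant '[{"delta_pos":[0,0,-0.05],"dr":[0,0,0]},{"delta_pos":[0,0,0],"dr":[0,0,0]}]' >/dev/null; $P
```

```text
31.4 [ 571.05 -199.23  102.96] [0.38 0.21 0.59] -0.77
32.6 [ 568.4  -198.64   84.67] [0.47 0.08 0.41] -0.77
32.8 [ 568.5  -198.64   84.25] [-1.1   0.62  0.54] -0.77
33.0 [ 568.65 -198.71   83.92] [0.25 0.01 0.34] -0.77
33.2 [ 568.72 -198.81   83.74] [-1.    0.71  3.  ] -0.77
33.4 [ 568.75 -198.91   83.5 ] [-3.4   0.85  5.35] -0.77
```

```bash
P='python3 s.py'
python3 -m pendant '[{"delta_pos":[0,0,-0.05],"dr":[0,0,0]},{"delta_pos":[0,0,0],"dr":[0,0,0]}]' >/dev/null; $P
python3 -m pendant '[{"delta_pos":[0,0,-0.05],"dr":[0,0,0]},{"delta_pos":[0,0,0],"dr":[0,0,0]}]' >/dev/null; $P
python3 -m pendant '[{"delta_pos":[0,0,-0.05],"dr":[0,0,0]},{"delta_pos":[0,0,0],"dr":[0,0,0]}]' >/dev/null; $P
```

```text
33.6 [ 568.78 -199.     83.31] [-3.79 -0.53  7.94] -0.77
33.8 [ 568.78 -199.15   83.08] [-4.53  0.29  9.7 ] -0.77
34.0 [ 568.79 -199.27   82.83] [-4.75  0.51 10.6 ] -0.77
```

The right side is firm, sinking about 1.0 mm at 10.6 N. I'll recheck the left side, since both screws share the load.

```bash
P='python3 s.py'
python3 -m pendant '[{"delta_pos":[0,0,1.5],"dr":[0,0,0]},{"delta_pos":[0,0,1],"dr":[0,0,0]},{"delta_pos":[-0.5,2.75,0],"dr":[0,0,0]},{"delta_pos":[-0.6,3,0],"dr":[0,0,0]},{"delta_pos":[-0.6,3,0],"dr":[0,0,0]},{"delta_pos":[-0.6,3,0],"dr":[0,0,0]},{"delta_pos":[-0.6,3,0],"dr":[0,0,0]},{"delta_pos":[-0.6,3,0],"dr":[0,0,0]},{"delta_pos":[-0.4,2,0],"dr":[0,0,0]},{"delta_pos":[0,1,-1],"dr":[0,0,0]},{"delta_pos":[0,0,-1],"dr":[0,0,0]},{"delta_pos":[0,0,0],"dr":[0,0,0]}]' >/dev/null
python3 -m pendant '[{"delta_pos":[0,0,0],"dr":[0,0,0]},{"delta_pos":[0,0,0],"dr":[0,0,0]},{"delta_pos":[0,0,0],"dr":[0,0,0]}]' >/dev/null; $P
```

```text
35.5 [530.03   8.09  86.58] [-0.98  0.57  0.74] -0.44
```

```bash
P='python3 s.py'
python3 -m pendant '[{"delta_pos":[-0.05,0.07,-0.2],"dr":[0,0,0]},{"delta_pos":[0,0,0],"dr":[0,0,0]},{"delta_pos":[0,0,0],"dr":[0,0,0]}]' >/dev/null; $P
python3 -m pendant '[{"delta_pos":[0,0,-0.05],"dr":[0,0,0]},{"delta_pos":[0,0,0],"dr":[0,0,0]}]' >/dev/null; $P
python3 -m pendant '[{"delta_pos":[0,0,-0.05],"dr":[0,0,0]},{"delta_pos":[0,0,0],"dr":[0,0,0]}]' >/dev/null; $P
python3 -m pendant '[{"delta_pos":[0,0,-0.05],"dr":[0,0,0]},{"delta_pos":[0,0,0],"dr":[0,0,0]}]' >/dev/null; $P
python3 -m pendant '[{"delta_pos":[0,0,-0.05],"dr":[0,0,0]},{"delta_pos":[0,0,0],"dr":[0,0,0]}]' >/dev/null; $P
python3 -m pendant '[{"delta_pos":[0,0,-0.05],"dr":[0,0,0]},{"delta_pos":[0,0,0],"dr":[0,0,0]}]' >/dev/null; $P
```

```text
35.8 [529.07   9.48  84.31] [-0.08  1.16  0.18] -0.44
36.0 [529.22   9.58  83.95] [-0.77 -0.23  0.28] -0.44
36.2 [529.25   9.63  83.74] [-1.83  0.75  4.68] -0.44
36.4 [529.29   9.71  83.55] [-3.42  0.73  7.52] -0.44
36.6 [529.28   9.77  83.37] [-5.23  1.22 10.18] -0.44
36.8 [529.23   9.86  83.12] [-6.17  1.5  12.17] -0.44
```

```bash
python3 -m pendant '[{"delta_pos":[0,0,2],"dr":[0,0,0]},{"delta_pos":[0,0,4],"dr":[0,0,0]},{"delta_pos":[0,0,4],"dr":[0,0,0]},{"delta_pos":[0,0,0],"dr":[0,0,0]},{"delta_pos":[0,0,0],"dr":[0,0,0]},{"delta_pos":[0,0,0],"dr":[0,0,0]}]'
python3 -c "
from bench import order
print(order.hand_in())"
```

```text
clock: 37.4
tcp_pos: [528.3, 9.6, 180.4]
tool_rot: [-0.001, 0.591, 0.806, -0.001]
wrist_force: [-0.5, 0.5, -0.9]
width: 0.006
finger_force: 0.0
the job is handed in; nothing more can be done
None
```

I turned both levelling screws down to an estimated 0.7–1 mm past first touch and handed the job in at 37.4 s; the hand-in returned no verdict, but pressed with about 11 N the left corner gave about 0.6 mm and the right about 1 mm.

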